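# Set and lock the incubator gas flow

### The arm

A 6-joint arm with a two-finger parallel gripper is mounted at the origin on the work surface. World frame = base frame: x ahead of the robot, y to its left, z up, the work surface at z = 0. Lengths are in mm, angles in degrees, forces in N, time in s.
With the tool pointing down it reaches from about 300 to 850 mm from the base axis. Payload 4.2 kg.
Tool frame: the origin (TCP) lies midway between the tips of the shut fingers; the grasp point (between the pads) lies 19 mm behind it; x points along the fingers, z is the direction in which the jaws open and shut, and the axes are right-handed (so a half turn about x gives the same grasp; the last joint's range is limited). The gripper opens to 91 mm and grips with 3 to 60 N. Pads are 32 mm wide; open, the fingers measure 118 mm over their backs; the gripper's body (76 mm by 178 mm) begins 60 mm behind the grasp point.
Start: joints at [64.687, 18.312, 89.639, -0, 72.044, -1.146], TCP at [235.411, 524.619, 213.976] pointing down, gripper open.
Joint ranges: [-177.97, 177.97], [-48.28, 115.42], [12.27, 149.76], [-77.06, 257.06], [2.81, 150.46], [-146.56, 146.56]. Speed limits (degrees/s): [147.25, 147.25, 180, 180, 180, 180].

### API

Orientations are given as [roll, pitch, yaw] about the fixed x, y, z axes, in that order (R = Rz(yaw) Ry(pitch) Rx(roll)).
In Python, from workcell import env gives the robot as it stands.
- The arm moves only by the tool send_rows, never from a script. Its argument "commands" is a list that holds one entry, the list of rows, each a list of 6 numbers: the shift along the tool's x, y, z normalised to -1 to 1, where 1 is 0.1 m, then the turn, a rotation vector about the tool's x, y, z normalised to -1 to 1, where 1 is 2 pi rad. In form: [[[x, y, z, wx, wy, wz], ...]]. A call has 1 to 20 rows; each row is the pose to reach, as a shift and turn from the pose commanded when the call began, along the tool's axes at that moment, turning the shorter way round; what a row does not reach only later rows make up. A row lasts 1/8 s, in which the tool goes at most 62.5 mm and 10.7 degrees, less where a joint would pass 70% of its speed; a pose out of reach is approached as far as the arm can. A call with a number of a shift or a turn outside -1 to 1 is refused whole. A call with a gripper value outside its range is refused whole. "jaw" is the closure, from -1 (fully open) to 1 (shut), so that 0 is half open, set as the call begins (left out, the last holds). The fingers move at their own pace and stop on an object; "force" is the grip in N (left out, the last holds). Time passes only in rows, so rows that repeat a pose let the fingers close. It gives the time, the measured TCP pose, the force and the opening at its end, in the units of the state.
- env.state(): the state, without advancing time (a new reading comes with each control period).
- env.grab_frame(name): name is "scene" or "top" or "wrist"; returns (picture, depth): 400x640x3 uint8, red, green, blue; 400x640 float32, mm along the optical axis (not along the pixel's ray), 0 where there is no reading.
- env.get_calibration(name): a dict with "mtx" (3x3 intrinsics, pixels), "dist_coeffs" ([k1, k2, p1, p2, k3] as OpenCV has them; the pictures are not rectified), "camera_from_world" (4x4, takes a point from world to camera coordinates). Camera axes: x right, y up, looking along -z (the intrinsics and any distortion apply to the point x, -y, -z); pixel columns grow to the right and rows downward; lengths in mm; the calibration is good to about 2 mm. A picture is of the moment at which its call begins: read the wrist's pose just before it. get_calibration takes no time and is no camera call; for the wrist camera it gives the pose at the moment of the call.
- env.job_done(): hands the job in, once; it reports no verdict.
The state is a dict: "time_s": time; "qpos": joint angles; "qvel": joint speeds; "effort": joint torques, N m; "ee_pos": TCP position; "ee_rot": TCP orientation; "force": force on the tool from outside, world axes, zero at the start; "torque": the same for the moment, N m; "gripper_width": finger opening in mm.
Only numpy, scipy, OpenCV 4.12 (cv2) and the standard library are available. Lean on these libraries where they do the work, as an engineer would, in place of code of your own. Each camera call takes 0.05 s, during which the arm holds its last target.

### The job

On the gas controller with the blue knob, turn the knob clockwise until its white pointer points at the red mark on its dial, and let go. Then slide that controller's fork lock (the one with the black tab) fully home over the knob, keeping the knob on its mark. Do not touch the controller with the yellow knob.

Things in the scene. Friction and masses are not known exactly. Their poses are not given: they have to be found in the camera images.
- blue_grip (a point): Blue knob on a fixed box (110 x 210, 50 mm high): skirt 64 mm across, top 61 mm above bench; on it a grip bar 44 long, 16 wide, top 105 mm above bench. Point: on the vertical turning axis, 15 mm under the bar's top; x along the bar to its white-pointer end, z up. Turns 30-85 degrees clockwise (from above) to the mark, and on past it; light friction (0.06 N m), stays as left.
- blue_mark (a point): Red mark, 11 x 14 mm, on the white dial plate (95 mm across) round the blue knob; its place on the dial varies. Point: middle of the mark, 40 mm from the knob's axis, 53 mm above the bench. Its x axis runs level, straight out from the knob's axis through the mark: the knob's x axis must come to point the same way.
- blue_tab (a point): Black tab on the aluminium fork lock of the blue knob's box: 14 mm thick along the slide, 30 wide, top 104 mm above bench. Point: its centre, 14 mm under its top, 23 mm above the fork plate. Slides along its -y, straight towards the knob's axis: 130 mm from it when open (start), 80 mm fully home at the stop, fork arms over the skirt either side of the bar. Takes 2 N, stays as left; z up.
- yellow_unit: The other gas controller, same shape, but yellow knob and side stripes; fixed, not to be touched. Origin: centre of its underside. Box 110 mm along x, 210 along y, 50 high (knob and tab to 105); its knob is 48 mm from the origin towards -y, its lock tab 82 mm towards +y. Other things near (green slide box, dishes, amber jar) play no part.
Not all that is in view belongs to the job. What is shaped like the part that bears blue_grip but purple is not meant.

How it is judged (in metres and radians):
On the way, in this order (a step that is already met when the one before it is completed fails the run):
1. the blue knob's pointer is on the red mark with the lock still open and the fingers off the knob (angle between the x axis of blue_grip and the x axis of blue_mark, either way round below 0.2 rad and horizontal distance between blue_tab and blue_grip above 0.115 m and contact force between blue_unit and the fingers below 0.3 N), for 0.2 s.
2. the blue controller's lock is home, the pointer still on the mark (angle between the x axis of blue_grip and the x axis of blue_mark, either way round below 0.2 rad and horizontal distance between blue_tab and blue_grip below 0.09 m), for 0.2 s.
At the end, for the whole second after the job is handed in: The blue knob's pointer is within 0.2 rad (11 degrees) of the red mark, and its lock is home to within 10 mm (tab less than 90 mm from the knob's axis) (all of step 2); the robot touches nothing.
It fails at once if the yellow-knobbed controller is touched (over 1 N) (contact force between yellow_unit and anything else above 1 N).
It also fails if it takes over 42 s, if anything falls off the work surface, if the arm or the gripper's body presses on something with over 40 N, if the wrist force passes 120 N, or if a joint passes its speed limit or range.

## Working session

There is one attempt and no reset: what is moved stays moved. The work goes in short steps, Python scripts to look and compute and a tool call to move; the robot and the scene stay as the last step left them, time stands still between calls to the robot, and variables do not carry over. Pictures are saved under pics/ and viewed, and the job is handed in when it is done.

Besides the shell and the picture viewer there is one more tool, called in YAML: its name, and indented under it one key for each argument. send_rows: Moves the arm, as the interface text tells. Its arguments: {"type":"object","properties":{"commands":{"type":"array","items":{"type":"array","items":{"type":"array","items":{"type":"number","minimum":-1,"maximum":1}}}},"jaw":{"type":"number"},"force":{"type":"number"}},"required":["commands"]}

```bash
mkdir -p pics; ls; python3 - <<'E'
from workcell import env
import cv2,numpy as np
print(env.state())
for n in ["scene","top","wrist"]:
    c=env.get_calibration(n)
    p,d=env.grab_frame(n)
    cv2.imwrite(f"pics/{n}0.png",p[:,:,::-1]); np.savez(f"pics/{n}0.npz",p=p,d=d,**{k:np.array(v) for k,v in c.items()})
    print(n,c)
E
```

```text
pics
{'time_s': 0.0, 'qpos': array([ 6.46860991e+01,  1.83509354e+01,  8.97039071e+01, -3.97774312e-04,
        7.20410617e+01, -1.14499280e+00]), 'qvel': array([ 0.00111898,  0.07682799,  0.05515786,  0.02113005, -0.0944782 ,
        0.08514523]), 'effort': array([-2.11393060e-03, -4.12464988e+01, -2.31969255e+01,  7.28044426e-02,
        4.54474089e-02, -1.46208849e-04]), 'ee_pos': array([235.21308442, 524.17536822, 213.14425681]), 'ee_rot': array([ 179.08094611,   89.90409512, -115.08783902]), 'force': array([ 0.28402917,  0.0743826 , -0.87684545]), 'torque': array([0.06959443, 0.00881238, 0.07137345]), 'gripper_width': 91.48435669605416}
scene {'mtx': array([[422.14489714,   0.        , 322.86366545],
       [  0.        , 422.14489714, 195.35628486],
       [  0.        ,   0.        ,   1.        ]]), 'dist_coeffs': array([-0.0528617,  0.       ,  0.       ,  0.       ,  0.       ]), 'camera_from_world': array([[-8.81711841e-01,  4.71787553e-01, -8.57010957e-04,
         3.60707461e+02],
       [-4.01484101e-01, -7.49367001e-01,  5.26554475e-01,
         1.18626360e+02],
      
[... 695 characters left out ...]
     [ 0.00000000e+00,  0.00000000e+00,  0.00000000e+00,
         1.00000000e+00]])}
wrist {'mtx': array([[325.42820522,   0.        , 316.69627001],
       [  0.        , 325.42820522, 202.14892374],
       [  0.        ,   0.        ,   1.        ]]), 'dist_coeffs': array([0.02187223, 0.        , 0.        , 0.        , 0.        ]), 'camera_from_world': array([[ 4.09745624e-01,  9.12199599e-01, -6.44547876e-04,
        -5.74692452e+02],
       [-8.72657794e-01,  3.91778094e-01, -2.91510378e-01,
         3.26085142e+01],
       [-2.65663130e-01,  1.20007571e-01,  9.56567449e-01,
        -3.90923659e+02],
       [ 0.00000000e+00,  0.00000000e+00,  0.00000000e+00,
         1.00000000e+00]])}
```

View pics/scene0.png

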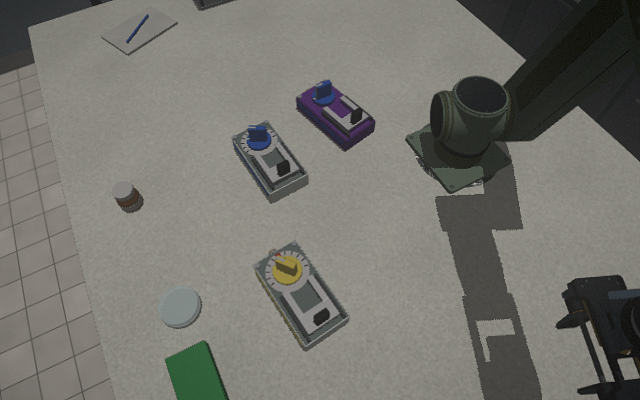

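View pics/top0.png

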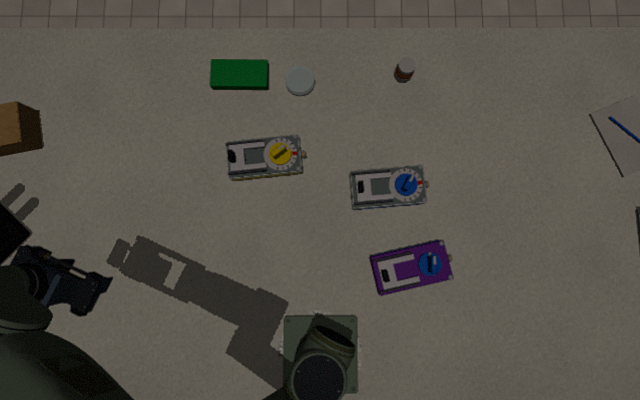

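View pics/wrist0.png

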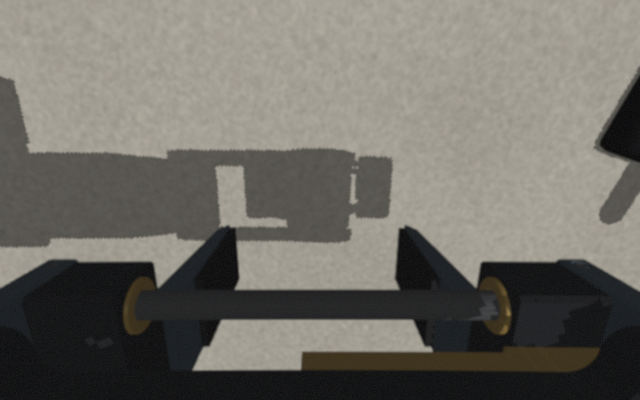

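Candidates in the top view are a blue knob on the grey box (407,184), a blue knob on the purple box (430,263) and a yellow knob (282,153). I choose the grey box at (407,184), since purple is ruled out by the task. Next is a close crop to check it.

```bash
cat > h.py <<'E'
import numpy as np,cv2
def load(n): return np.load(f"pics/{n}.npz")
def ray(c,uv):
    M=c['camera_from_world']; u=cv2.undistortPoints(np.array(uv,float).reshape(-1,1,2),c['mtx'],c['dist_coeffs']).reshape(-1,2)
    d=np.c_[u[:,0],-u[:,1],-np.ones(len(u))]@M[:3,:3]
    o=-M[:3,:3].T@M[:3,3]
    return o,d
def onplane(c,uv,z):
    o,d=ray(c,uv); return o+d*((z-o[2])/d[:,2])[:,None]
def proj(c,X):
    M=c['camera_from_world']; X=np.atleast_2d(X)@M[:3,:3].T+M[:3,3]
    X=X*[1,-1,-1]
    return cv2.projectPoints(X.reshape(-1,1,3),np.zeros(3),np.zeros(3),c['mtx'],c['dist_coeffs'])[0].reshape(-1,2)
E
python3 - <<'E'
from h import *
t=load('top0');s=load('scene0')
a=cv2.resize(t['p'][155:225,340:440],None,fx=8,fy=8,interpolation=cv2.INTER_CUBIC)
cv2.imwrite('pics/tc.png',a[:,:,::-1])
a=cv2.resize(s['p'][115:205,225:315],None,fx=6.5,fy=6.5,interpolation=cv2.INTER_CUBIC)
cv2.imwrite('pics/sc.png',a[:,:,::-1])
E
```

```text
(no output)
```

View pics/tc.png

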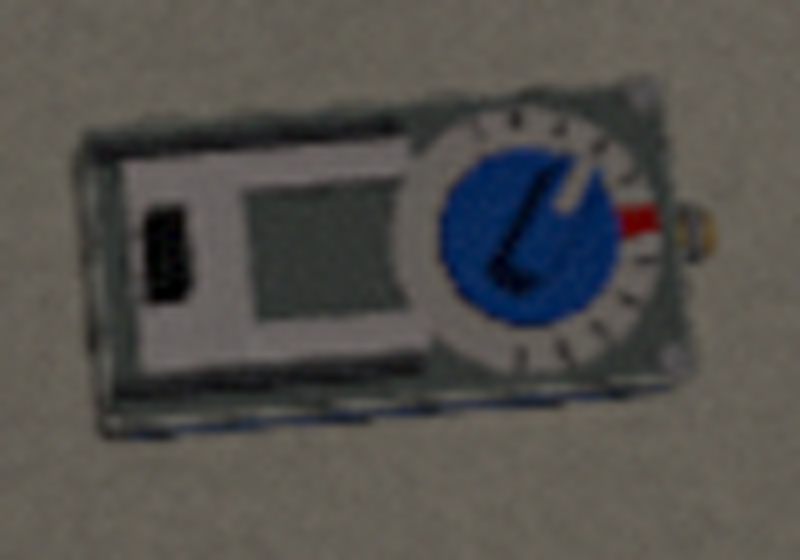

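View pics/sc.png

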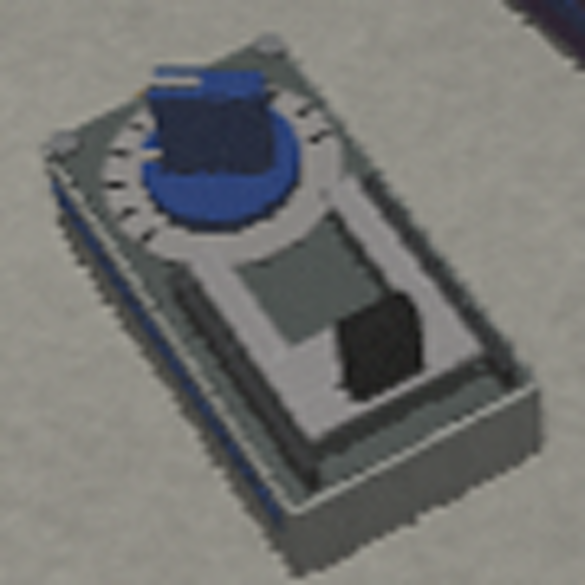

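The crop confirms it: grey box with blue side stripes and a black tab at (361,187). The pointer is up-right and the red mark is at about (419.5,182). Next I'll get rough positions, then a wrist view.

```bash
python3 - <<'E'
from h import *
t=load('top0')
f=lambda x,y:[(x+.5)/8-.5+340,(y+.5)/8-.5+155]
print('tab',onplane(t,[f(166,253)],104))
print('skirt',onplane(t,[f(530,238)],61))
print('mark',onplane(t,[f(638,221)],53))
print('ptr in/out on bar top',onplane(t,[f(568,205),f(590,165)],105))
print('yellow knob',onplane(t,[(282,153)],100))
w=load('wrist0'); M=w['camera_from_world']; print('cam',-M[:3,:3].T@M[:3,3])
d=t['d'];print(d[184,407],d[187,361])
E
```

```text
tab [[ 452.81142706 -109.07970661  104.        ]]
skirt [[ 464.02982364 -239.81291255   61.        ]]
mark [[ 471.17938835 -279.63112765   53.        ]]
ptr in/out on bar top [[ 468.5769182  -243.44850999  105.        ]
 [ 482.10129725 -251.20560849  105.        ]]
yellow knob [[544.50814576 101.34122155 100.        ]]
cam [160.07978901 558.3727216  383.08015039]
995.54694 999.1427
```

```bash
cat >> h.py <<'E'
from scipy.spatial.transform import Rotation as Ro
def TR(s): return Ro.from_euler('xyz',s['ee_rot'],degrees=True)
def plan(s,pos,R):
    """row to reach pos with rotation R from present"""
    R0=TR(s); dp=R0.inv().apply(np.array(pos)-s['ee_pos'])/100
    w=(R0.inv()*R).as_rotvec()/(2*np.pi); return np.r_[dp,w]
def Rdown(jaw): # tool x down, z (jaw) at world angle
    a=np.radians(jaw); z=np.array([np.cos(a),np.sin(a),0]); x=np.array([0,0,-1.]); y=np.cross(z,x)
    return Ro.from_matrix(np.c_[x,y,z])
E
python3 - <<'E'
from h import *
from workcell import env
s=env.state(); R=TR(s).as_matrix(); print(R.round(3))
print('jaw ang',np.degrees(np.arctan2(R[1,2],R[0,2])))
for j in (-120,60):
    print(j,plan(s,[464,-230,215],Rdown(j)).round(4))
# down position j6 relation
E
```

```text
[[-0.001 -0.912  0.409]
 [-0.001  0.409  0.912]
 [-1.    -0.    -0.001]]
jaw ang 65.8334447129256
-120 [-9.0000e-03 -5.1750e+00 -5.9454e+00 -4.8380e-01 -0.0000e+00 -3.0000e-04]
60 [-9.0000e-03 -5.1750e+00 -5.9454e+00  1.6200e-02 -2.0000e-04  0.0000e+00]
```

send_rows:
  commands:
    - [[0,-0.45,-0.5,0,0,0],[0,-0.9,-0.99,0,0,0],[0,-0.9,-0.99,0,0,0]]
  jaw: 0.1

```text
time_s: 0.52
ee_pos: [277.2, 394.3, 213.9]
ee_rot: [-175.4, 89.9, -109.7]
force: [0.4, 0.1, 0.6]
gripper_width: 64.2
```

send_rows:
  commands:
    - [[0,-0.45,-0.5,0,0,0],[0,-0.9,-0.99,0,0,0],[0,-0.9,-0.99,0,0,0]]

```text
time_s: 0.9
ee_pos: [319.1, 268.4, 214.1]
ee_rot: [-34.6, 90.0, 31.0]
force: [-0.1, 0.1, -0.5]
gripper_width: 41.1
```

send_rows:
  commands:
    - [[0,-0.45,-0.5,0,0,0],[0,-0.9,-0.99,0,0,0],[0,-0.9,-0.99,0,0,0]]

```text
time_s: 1.27
ee_pos: [361.4, 141.8, 214.1]
ee_rot: [-26.9, 89.9, 38.7]
force: [-0.3, 1.4, -0.5]
gripper_width: 41.1
```

send_rows:
  commands:
    - [[0,-0.45,-0.5,0,0,0],[0,-0.9,-0.99,0,0,0],[0,-0.9,-0.99,0,0,0]]

```text
time_s: 1.65
ee_pos: [403.4, 14.9, 214.0]
ee_rot: [-28.7, 89.9, 36.9]
force: [-0.1, 0.4, 0.7]
gripper_width: 41.0
```

send_rows:
  commands:
    - [[0,-0.45,-0.5,0,0,0],[0,-0.9,-0.99,0,0,0],[0,-0.9,-0.99,0,0,0]]

```text
time_s: 2.02
ee_pos: [445.2, -111.9, 213.6]
ee_rot: [-10.3, 89.9, 55.4]
force: [0.6, 0.4, -0.2]
gripper_width: 41.2
```

send_rows:
  commands:
    - [[0,-0.45,-0.5,0,0,0],[0,-0.9,-0.99,0.016,0,0],[0,-0.9,-0.99,0.016,0,0],[0,-0.9,-0.99,0.016,0,0]]

```text
time_s: 2.52
ee_pos: [485.4, -236.3, 213.4]
ee_rot: [55.6, 89.9, 115.8]
force: [-0.9, 0.5, -0.0]
gripper_width: 41.3
```

```bash
python3 - <<'E'
from workcell import env
import cv2,numpy as np
s=env.state();print(s['time_s'],s['ee_pos'],s['ee_rot'],s['qpos'],s['gripper_width'])
n='wrist'
c=env.get_calibration(n)
p,d=env.grab_frame(n)
cv2.imwrite("pics/wrist1.png",p[:,:,::-1]); np.savez("pics/wrist1.npz",p=p,d=d,**{k:np.array(v) for k,v in c.items()})
E
```

```text
2.525 [ 485.38108049 -236.25319325  213.35793055] [ 55.64316314  89.86576672 115.81227399] [-2.72248028e+01  1.52219666e+01  9.41836624e+01  8.55194699e-02
  7.07016467e+01 -8.74222523e+01] 41.34189658983608
```

View pics/wrist1.png

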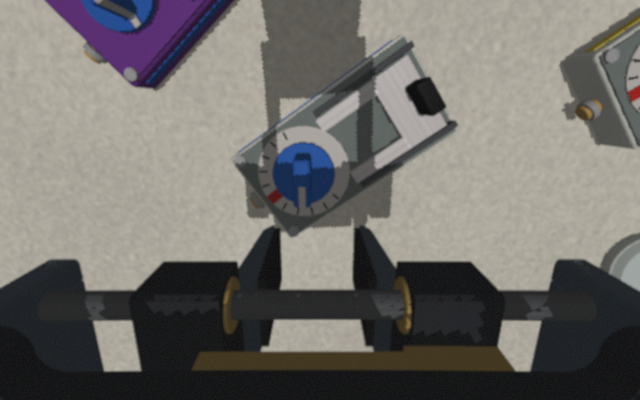

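The wrist view shows the knob at (303,173) with its pointer towards (302,200), the mark at (276,196) and the tab at (427,96). Next: precise measurement.

```bash
python3 - <<'E'
from h import *
w=load('wrist1');p=w['p'];x0,y0=225,60
hsv=cv2.cvtColor(p,cv2.COLOR_RGB2HSV)
roi=np.zeros(p.shape[:2],np.uint8);roi[30:235,230:460]=1
red=((hsv[...,0]<10)|(hsv[...,0]>170))&(hsv[...,1]>120)&(hsv[...,2]>60)&(roi>0)
n,l,st,ce=cv2.connectedComponentsWithStats(red.astype(np.uint8));print(st,ce)
i=1+np.argmax(st[1:,4]);m=onplane(w,[ce[i]],53)[0];print('mark',m)
blk=(hsv[...,2]<45)&(roi>0);blk[:75]=0;blk[120:]=0;blk[:,:405]=0;blk[:,450:]=0
n,l,st,ce=cv2.connectedComponentsWithStats(blk.astype(np.uint8));print(st,ce)
a=cv2.resize(p[60:220,240:460],None,fx=3.6,fy=3.6,interpolation=cv2.INTER_CUBIC)
cv2.imwrite('pics/wc.png',a[:,:,::-1])
a=cv2.resize(p[120:222,245:360],None,fx=5.8,fy=5.8,interpolation=cv2.INTER_CUBIC)
cv2.imwrite('pics/wk.png',a[:,:,::-1])
# white dial plate outline: try blue region depth
blue=(hsv[...,0]>95)&(hsv[...,0]<130)&(hsv[...,1]>120)&(roi>0)&(np.indices(roi.shape)[0]>130)
n,l,st,ce=cv2.connectedComponentsWithStats(blue.astype(np.uint8));i=1+np.argmax(st[1:,4]);print(st[i],ce[i])
d=w['d'];print(d[165,303],d[96,427])
M=w['camera_from_world']; v,u=np.indices(d.shape);sel=(v>130)&(v<215)&(u>250)&(u<350)&(d>0)|((v>70)&(v<125)&(u>395)&(u<460)&(d>0))
uv=np.c_[u[sel],v[sel]].astype(float);o,dr=ray(w,uv);X=o+dr*d[sel][:,None]
print('z hist',np.histogram(X[:,2],bins=range(-5,125,5)))
k=X[(X[:,2]>97)&(X[:,2]<112)]
for nm,cond in(('bar',k[:,1]<-180),('tab',k[:,1]>-180)):
    q=k[cond]; r=cv2.minAreaRect(q[:,:2].astype(np.float32));print(nm,len(q),q.mean(0),r)
E
```

```text
[[     0      0    640    400 255897]
 [   268    190     14     13    103]] [[319.5183101  199.50131107]
 [274.00970874 196.24271845]]
mark [ 473.03694719 -280.27858417   53.        ]
[[     0      0    640    400 255125]
 [   407     78     38     37    875]] [[319.13807349 199.8531073 ]
 [425.02742857  96.544     ]]
[ 273  143   61   64 2734] [303.253109   171.86869056]
282.8838 267.76416
z hist (array([1172,  215,    0,    0,    0,    2,   34,  117,   13,   39, 1533,
       3199,  904, 1338, 1186,   62,   72,   80,   77,   73,   98, 1422,
         88,    0,    0]), array([ -5,   0,   5,  10,  15,  20,  25,  30,  35,  40,  45,  50,  55,
        60,  65,  70,  75,  80,  85,  90,  95, 100, 105, 110, 115, 120]))
bar 875 [ 465.85507923 -240.12793874  103.71524171] ((466.6615295410156, -240.8931884765625), (15.945216178894043, 43.95418930053711), 59.981624603271484)
tab 697 [ 455.52221444 -111.82707133  102.62515149] ((456.03125, -111.07752227783203), (29.906417846679688, 14.03431510925293), 4.767918586730957)
```

View pics/wk.png

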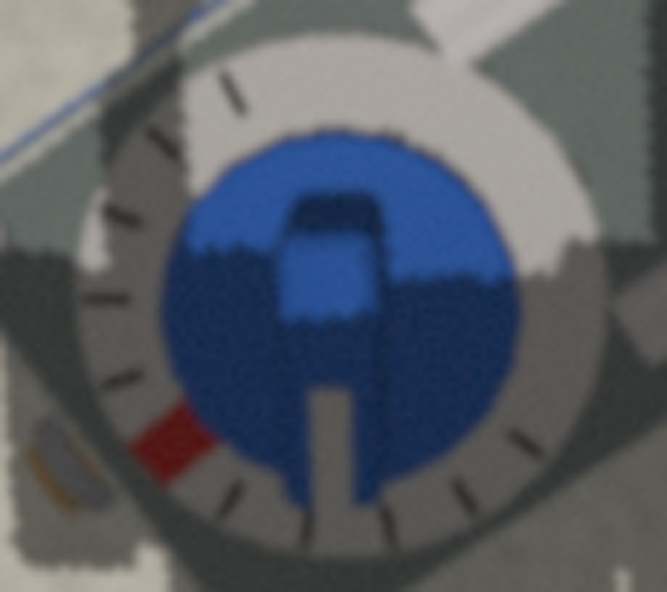

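Depth and colour agree: bar 44×16 mm centred at (466.7,-240.9) pointing to -30°, mark at -80.9°, so the turn is 50.9° clockwise. The tab is 130.2 mm away, as described.

```bash
python3 - <<'E'
from h import *
from workcell import env
s=env.state()
print(plan(s,[466.7,-240.9,120],Rdown(60)).round(4),plan(s,[466.7,-240.9,74],Rdown(60)).round(4))
E
```

```text
[ 9.359e-01  1.326e-01 -1.358e-01  6.000e-04  2.000e-04 -3.000e-04] [ 1.3959e+00  1.3180e-01 -1.3640e-01  6.0000e-04  2.0000e-04 -3.0000e-04]
```

send_rows:
  commands:
    - [[0,0.133,-0.136,0,0,0],[0.5,0.133,-0.136,0,0,0],[0.9,0.133,-0.136,0,0,0],[0.9,0.133,-0.136,0,0,0],[0.9,0.133,-0.136,0,0,0]]

```text
time_s: 3.2
ee_pos: [467.0, -243.6, 125.7]
ee_rot: [-86.9, 89.9, -26.8]
force: [0.4, 0.1, 0.7]
gripper_width: 41.1
```

```bash
python3 - <<'E'
from h import *
from workcell import env
s=env.state();print(s['ee_pos'],s['force'])
print(plan(s,[466.7,-240.9,74],Rdown(60)).round(4))
E
```

```text
[ 467.03677732 -243.56609709  125.69531381] [0.41821459 0.0593127  0.71111877]
[5.169e-01 1.750e-02 2.140e-02 3.000e-04 0.000e+00 4.000e-04]
```

send_rows:
  commands:
    - [[0.17,0.017,0.021,0,0,0],[0.34,0.017,0.021,0,0,0],[0.5,0.017,0.021,0,0,0],[0.5,0.017,0.021,0,0,0],[0.5,0.017,0.021,0,0,0]]

```text
time_s: 3.82
ee_pos: [467.2, -241.4, 75.6]
ee_rot: [-86.8, 89.8, -26.8]
force: [0.9, -0.1, 0.5]
gripper_width: 41.3
```

```bash
python3 - <<'E'
from h import *
from workcell import env
s=env.state();print(s['ee_pos'],s['force'])
print(plan(s,[466.7,-240.9,74],Rdown(60)).round(4))
E
```

```text
[ 467.21312643 -241.40500709   75.64084785] [ 0.90588626 -0.09414616  0.50253278]
[0.0164 0.007  0.0018 0.0002 0.     0.0005]
```

Aligned to within a millimetre, so I'll close gently.

send_rows:
  commands:
    - [[0,0,0,0,0,0],[0,0,0,0,0,0],[0,0,0,0,0,0],[0,0,0,0,0,0]]
  jaw: 1
  force: 12

```text
time_s: 4.32
ee_pos: [466.4, -240.9, 74.2]
ee_rot: [-62.7, 90.0, -2.6]
force: [0.3, 0.3, 2.5]
gripper_width: 15.8
```

send_rows:
  commands:
    - [[0,0,0,0.02,0,0],[0,0,0,0.04,0,0],[0,0,0,0.06,0,0],[0,0,0,0.08,0,0],[0,0,0,0.1,0,0],[0,0,0,0.12,0,0],[0,0,0,0.135,0,0],[0,0,0,0.141,0,0],[0,0,0,0.141,0,0],[0,0,0,0.141,0,0],[0,0,0,0.141,0,0]]

```text
time_s: 5.7
ee_pos: [466.3, -241.0, 74.2]
ee_rot: [-26.4, 90.0, -17.1]
force: [-1.0, 0.9, 4.9]
gripper_width: 15.9
```

```bash
python3 - <<'E'
from h import *
from workcell import env
s=env.state();print(s['ee_pos'],s['force'],s['torque'],s['gripper_width'])
R=TR(s).as_matrix();print('jaw ang',np.degrees(np.arctan2(R[1,2],R[0,2])))
E
```

```text
[ 466.30905328 -240.95375785   74.20830426] [-0.95917529  0.94575292  4.88912577] [ 0.03615685  0.16450977 -0.02692941] 15.888366714921762
jaw ang 9.32782588824096
```

Jaw at 9.3°, so the pointer should be at -80.7° against the mark at -80.9°. Next I'll open, rise and look.

send_rows:
  commands:
    - [[0,0,0,0,0,0],[0,0,0,0,0,0],[0,0,0,0,0,0],[0,0,0,0,0,0],[-0.3,0,0,0,0,0],[-0.7,0,0,0,0,0],[-0.95,-0.2,0,0,0,0],[-0.95,-0.6,0,0,0,0],[-0.95,-0.6,0,0,0,0],[-0.95,-0.6,0,0,0,0]]
  jaw: -0.1

```text
time_s: 6.95
ee_pos: [475.4, -299.6, 168.4]
ee_rot: [122.8, 89.9, 132.1]
force: [0.6, -0.2, 0.8]
gripper_width: 50.4
```

```bash
python3 - <<'E'
from h import *
from workcell import env
s=env.state();print(s['time_s'],s['ee_pos'],s['gripper_width'])
R=TR(s).as_matrix();print('jaw ang',np.degrees(np.arctan2(R[1,2],R[0,2])),R[:,1])
n='wrist'
c=env.get_calibration(n)
p,d=env.grab_frame(n)
cv2.imwrite("pics/wrist2.png",p[:,:,::-1]); np.savez("pics/wrist2.npz",p=p,d=d,**{k:np.array(v) for k,v in c.items()})
E
```

```text
6.95 [ 475.37412789 -299.59225792  168.37983294] 50.4190835585639
jaw ang 9.289731136701647 [-0.16142552  0.98688389  0.00141179]
```

View pics/wrist2.png

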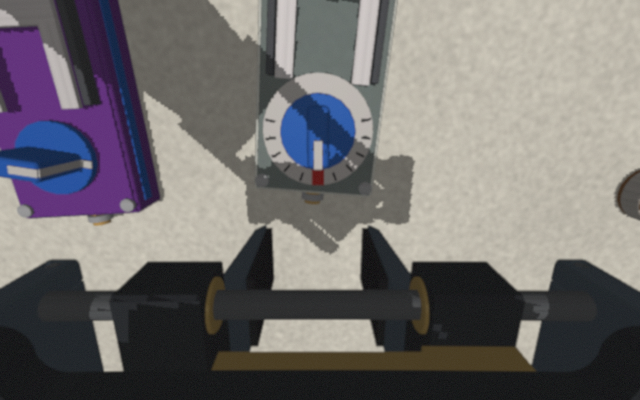

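The white pointer (318,155) lines up with the red mark (318,177). I'll check numerically and plan the tab grasp, with the jaws across its 30 mm width.

```bash
python3 - <<'E'
from h import *
from workcell import env
w=load('wrist2');d=w['d'];v,u=np.indices(d.shape);sel=(v>70)&(v<190)&(u>262)&(u<375)&(d>0)
uv=np.c_[u[sel],v[sel]].astype(float);o,dr=ray(w,uv);X=o+dr*d[sel][:,None]
k=X[(X[:,2]>97)&(X[:,2]<112)];r=cv2.minAreaRect(k[:,:2].astype(np.float32));print(r)
hsv=cv2.cvtColor(w['p'],cv2.COLOR_RGB2HSV);red=((hsv[...,0]<10)|(hsv[...,0]>170))&(hsv[...,1]>120)&(hsv[...,2]>60)&sel
y,x=np.nonzero(red);m=onplane(w,[(x.mean(),y.mean())],53)[0];print(m,np.degrees(np.arctan2(m[1]-r[0][1],m[0]-r[0][0])))
s=env.state()
print(plan(s,[456,-111,150],Rdown(4.8)).round(4))
E
```

```text
((466.6196594238281, -240.98764038085938), (15.476933479309082, 44.93508529663086), 9.8900728225708)
[ 473.31382455 -280.30742806   53.        ] -80.33807432395415
[ 1.8660e-01  1.8891e+00  1.1400e-01  1.2600e-02 -2.0000e-04 -2.0000e-04]
```

Bar at -80.1°, mark at -80.3°. Moving to the tab.

send_rows:
  commands:
    - [[0,0.5,0.06,0,0,0],[0,0.95,0.114,0,0,0],[0,0.95,0.114,0,0,0]]

```text
time_s: 7.38
ee_pos: [470.8, -201.2, 168.8]
ee_rot: [123.5, 89.9, 133.1]
force: [0.1, 0.1, 0.6]
gripper_width: 50.0
```

send_rows:
  commands:
    - [[0,0.5,0,0.0126,0,0],[0.15,0.94,0,0.0126,0,0],[0.3,0.94,0,0.0126,0,0],[0.3,0.94,0,0.0126,0,0],[0.3,0.94,0,0.0126,0,0]]

```text
time_s: 8.0
ee_pos: [457.1, -112.3, 139.4]
ee_rot: [-24.2, 89.9, -19.5]
force: [-0.3, -0.0, -0.2]
gripper_width: 49.9
```

```bash
python3 - <<'E'
from h import *
from workcell import env
s=env.state();print(s['ee_pos'])
print(plan(s,[456,-111,75],Rdown(4.8)).round(4))
E
```

```text
[ 457.06913349 -112.30484186  139.39865118]
[ 6.44e-01  1.42e-02 -1.02e-02 -1.00e-04  1.00e-04  1.00e-04]
```

send_rows:
  commands:
    - [[0.2,0.014,-0.01,0,0,0],[0.4,0.014,-0.01,0,0,0],[0.55,0.014,-0.01,0,0,0],[0.63,0.014,-0.01,0,0,0],[0.63,0.014,-0.01,0,0,0],[0.63,0.014,-0.01,0,0,0]]

```text
time_s: 8.75
ee_pos: [456.0, -110.7, 76.6]
ee_rot: [-15.6, 89.9, -10.8]
force: [-0.5, -0.4, -0.6]
gripper_width: 50.4
```

send_rows:
  commands:
    - [[0,0,0,0,0,0],[0,0,0,0,0,0],[0,0,0,0,0,0],[0,0,0,0,0,0]]
  jaw: 1
  force: 20

```text
time_s: 9.25
ee_pos: [455.6, -110.5, 76.2]
ee_rot: [-10.4, 90.0, -5.6]
force: [-0.5, -0.4, 2.9]
gripper_width: 29.9
```

```bash
python3 - <<'E'
from h import *
from workcell import env
s=env.state();print(s['ee_pos'],s['force'])
print(plan(s,[460.1,-161.2,s['ee_pos'][2]],TR(s)).round(4))
E
```

```text
[ 455.57141611 -110.45529239   76.23349198] [-0.52478991 -0.43742757  2.85844658]
[ 0.     -0.5095  0.0029  0.      0.      0.    ]
```

send_rows:
  commands:
    - [[0,-0.08,0,0,0,0],[0,-0.16,0,0,0,0],[0,-0.24,0,0,0,0],[0,-0.32,0,0,0,0],[0,-0.4,0,0,0,0],[0,-0.46,0,0,0,0],[0,-0.5,0,0,0,0],[0,-0.505,0,0,0,0],[0,-0.505,0,0,0,0],[0,-0.505,0,0,0,0]]

```text
time_s: 10.5
ee_pos: [459.7, -160.3, 76.2]
ee_rot: [81.8, 89.9, 86.5]
force: [0.2, 5.5, 5.2]
gripper_width: 30.0
```

send_rows:
  commands:
    - [[0,0,0,0,0,0],[0,0,0,0,0,0],[0,0,0,0,0,0],[0,0,0,0,0,0],[-0.3,0,0,0,0,0],[-0.7,0,0,0,0,0],[-0.98,0,0,0,0,0],[-0.98,-0.5,0,0,0,0],[-0.98,-0.98,0,0,0,0],[-0.98,-0.98,0,0,0,0]]
  jaw: -0.1

```text
time_s: 11.75
ee_pos: [468.0, -261.0, 173.7]
ee_rot: [-69.3, 89.9, -64.7]
force: [-0.2, 0.7, -0.6]
gripper_width: 50.7
```

send_rows:
  commands:
    - [[0,-0.4,0,0,0,0],[0,-0.4,0,0,0,0],[0,-0.4,0,0,0,0]]

```text
time_s: 12.12
ee_pos: [470.7, -297.0, 173.6]
ee_rot: [116.8, 89.9, 121.6]
force: [0.6, 0.1, 0.3]
gripper_width: 49.7
```

```bash
python3 - <<'E'
from h import *
from workcell import env
n='wrist'
c=env.get_calibration(n)
p,d=env.grab_frame(n)
cv2.imwrite("pics/wrist3.png",p[:,:,::-1]); np.savez("pics/wrist3.npz",p=p,d=d,**{k:np.array(v) for k,v in c.items()})
w=load('wrist3');d=w['d'];v,u=np.indices(d.shape);sel=(v<225)&(d>0)
uv=np.c_[u[sel],v[sel]].astype(float);o,dr=ray(w,uv);X=o+dr*d[sel][:,None]
k=X[(X[:,2]>97)&(X[:,2]<112)&(X[:,0]>425)&(X[:,0]<510)]
C=[]
for nm,c in(('bar',(k[:,1]<-205)&(k[:,1]>-280)),('tab',(k[:,1]>-195)&(k[:,1]<-80))):
    r=cv2.minAreaRect(k[c][:,:2].astype(np.float32));print(nm,r);C.append(np.array(r[0]))
print('dist',np.linalg.norm(C[0]-C[1]))
hsv=cv2.cvtColor(w['p'],cv2.COLOR_RGB2HSV);red=((hsv[...,0]<10)|(hsv[...,0]>170))&(hsv[...,1]>120)&(hsv[...,2]>60)&(v<225)&(u>230)&(u<420)
y,x=np.nonzero(red);m=onplane(w,[(x.mean(),y.mean())],53)[0];print(m,np.degrees(np.arctan2(m[1]-C[0][1],m[0]-C[0][0])))
s=env.state();print(s['time_s'],s['ee_pos'],s['force'],s['gripper_width'])
E
```

```text
bar ((466.68792724609375, -240.92144775390625), (16.0318660736084, 45.275394439697266), 9.281367301940918)
tab ((460.0125427246094, -161.2838134765625), (29.394607543945312, 14.352965354919434), 5.218908309936523)
dist 79.91691655589341
[ 473.41521278 -280.19028535   53.        ] -80.27882146384734
12.175 [ 470.80511945 -296.90429636  173.70524885] [ 0.30011069 -0.41076002 -0.34312286] 50.155964236369684
```

View pics/wrist3.png

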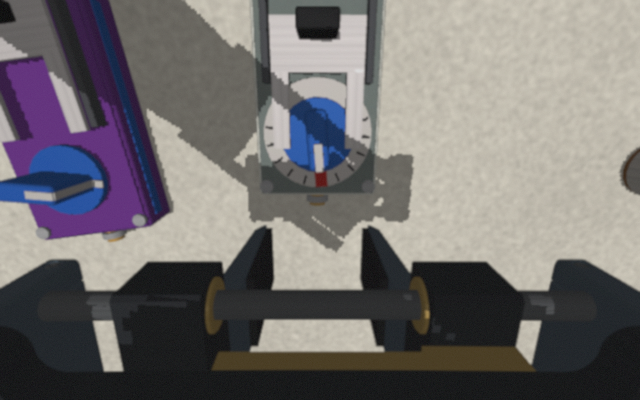

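The fork is home: tab at (318,22), 79.9 mm from the axis. The pointer at (319,157) is on the red mark at (320,180), -80.7° against -80.3°. The robot is clear of everything.

```bash
python3 -c "
from workcell import env
print(env.job_done())"
```

```text
the job is handed in; nothing more can be done
None
```

I turned the blue knob on the grey controller 51° clockwise to the red mark and let go. I then slid its black-tab fork lock fully home, backed off, and handed the job in at about 12.2 s.

- **Pointer:** after I let go, with the lock still open, the pointer measured -80.1° against the mark at -80.3°. After locking it was -80.7° against -80.3°, so it is well within the 11° limit.
- **Lock:** the tab is 79.9 mm from the knob's axis, against 80 mm when fully home.
- **Contact:** the gripper was clear of everything at hand-in, with the fingers about 70 mm above the parts. It stayed well away from the yellow controller on all moves.

No check failed or disagreed. The hand-in gave no verdict, so these are my own measurements.

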